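# Move four culture vessels to their proper bench instruments

### The arm

A 7-joint arm with a two-finger parallel gripper is mounted at the origin on the work surface. World frame = base frame: x ahead of the robot, y to its left, z up, the work surface at z = 0. Lengths are in m, angles in rad, forces in N, time in s.
With the tool pointing down it reaches from about 0.4 to 0.9 m from the base axis. Payload 5.5 kg.
Tool frame: the origin (TCP) lies at the very end of the fingers, on their centre line; the grasp point (between the pads) lies 19 mm behind it (env.hold_point_z is the distance from the TCP to the grasp point, in m); z points along the fingers, y is the line along which they close (so a half turn about z gives the same grasp; the last joint's range is limited). The gripper opens to 85 mm and grips with 20 to 120 N. Pads are 22 mm wide; open, the fingers measure 114 mm over their backs; the gripper's body (76 mm by 85 mm) begins 54 mm behind the grasp point. The pads swing forward as they close: fully open they stand 13 mm farther back than shut.
Start: joints at [-1.081, 0.501, -0.427, 1.55, 0.221, 1.138, -0.21], TCP at [0.146, 0.633, 0.231] pointing down, gripper open.
Joint ranges: [-2.88, 2.88], [-0.31, 2.03], [-1.54, 1.56], [0.2, 2.42], [-1.41, 4.55], [0.19, 2.02], [-2.57, 2.57]. Speed limits (rad/s): [2.57, 2.57, 3.14, 3.14, 3.14, 3.14, 3.14].

### API

Orientations are given as a 3x3 rotation matrix whose columns are the frame's x, y, z axes.
In Python, from workcell import env, optics gives the robot as it stands.
- The arm moves only by the tool send_rows, never from a script. Its argument "moves" is a list that holds one entry, the list of rows, each a list of 7 numbers: the shift along the world's x, y, z in units of 30 mm (1.0 is 30 mm), then the turn, a rotation vector about the world's x, y, z in units of 6 degrees (1.0 is 6 degrees), then the opening, from -1 (shut) to 1 (fully open). In form: [[[dx, dy, dz, wx, wy, wz, grip], ...]]. A call has 1 to 8 rows; each row is the pose to reach, as a shift and turn from the pose commanded when the call began; what a row does not reach only later rows make up. A row lasts 1/12 s, in which the tool goes at most 41.7 mm and 7.16 degrees, less where a joint would pass 70% of its speed; a pose out of reach is approached as far as the arm can. A call with a gripper value outside its range is refused whole. The fingers move at their own pace and stop on an object; "newtons" is the grip in N (left out, the last holds). Time passes only in rows, so rows that repeat a pose let the fingers close. It gives the time, the measured TCP pose, the force, the opening and the grip force at its end, in the units of the state.
- env.get_state(): the state, without advancing time (a new reading comes with each control period).
- optics.camera(name): name is "scene" or "top" or "wrist"; returns a dict with "frame" (384x512x3 uint8, blue, green, red), "intrinsics" (3x3 intrinsics, pixels), "rvec" (rotation vector, rad) and "tvec" (3), from world to camera coordinates, as OpenCV has them; the wrist camera has in their place "mount" (4x4, takes a point from camera to tool coordinates, whose origin is the TCP and whose axes are the flange's). Camera axes: x right, y down, z forward; pixel columns grow to the right and rows downward; lengths in m; the calibration is good to about 2 mm. A picture is of the moment at which its call begins: read the wrist's pose just before it. There is no depth.
- env.sign_off(): hands the job in; it is judged then, once.
The state is a dict: "time_s": time; "q": joint angles; "dq": joint speeds; "joint_efforts": joint torques, N m; "tool_pos": TCP position; "tcp_rot": TCP orientation; "wrist_force": force on the tool from outside, world axes, zero at the start; "wrist_torque": the same for the moment, N m; "width": finger opening in m; "finger_force": force on a finger pad.
Only numpy, scipy, OpenCV 4.12 (cv2) and the standard library are available. Lean on these libraries where they do the work, as an engineer would, in place of code of your own. Each camera call takes 0.05 s, during which the arm holds its last target. There are 200 camera calls.

### The job

The four empty culture vessels are all standing on the wrong instruments: put the flask on the shaker, the round dish on the light box, the chamber slide on the slide warmer and the screw-cap jar on the pan of the balance, each upright and in the middle of its instrument. The instruments are all occupied, so use the empty perforated steel rest for parking; never put a vessel down on the bare bench or tip it over, and do not push the tip box out of its place.

Things in the scene. Friction and masses are not known exactly. Their poses are not given: they have to be found in the camera images.
- flask_mid (a point): culture flask lying flat, clear rigid plastic body 56 x 44 x 24 mm high (x, y, z) with white top panel, and at its +x end a neck and a 23 mm red screw cap, 86 mm long over all. This point is the middle of the whole length, 12 mm above its underside; z up, x along the flask towards the cap. The flat body reaches from 43 mm behind this point (-x) to 13 mm ahead of it; grip it across y (44 mm) about 13 mm behind the point, where it balances. 35 to 70 g.
- dish_mid (a point): round lidded petri dish, 60 mm across, 16.5 mm high, pale clear plastic, with a low thin rim round the top of its lid. This point is its centre, 8 mm above its underside; z up, round so yaw does not matter. 28 to 56 g.
- slide_mid (a point): chamber slide: glass slide 76 x 26 mm (x, y), 3 mm thick, carrying a white block of 2 x 4 wells 56 x 25.5 mm, 16 mm high in all. This point is the centre of the slide, 8 mm above its underside; z up, x along its length, the bare end of the glass towards +x (the block is centred 6 mm towards -x). Grip it across y (26 mm). 21 to 42 g.
- jar_mid (a point): upright sample jar, clear, 42 mm across, with a 45 mm wide, 15 mm high orange screw cap on top; 64 mm high in all. This point is its centre, 32 mm above its underside; z up, round. 42 to 84 g.
- shaker_top (a point): orbital shaker (switched off, platform does not move), square 130 x 130 mm platform with a black ribbed rubber mat. Place for the flask. Fixed. Its flat top is 40 mm above the bench; this point is the centre of that top, z up, x away from the robot side (display or plain front to -x).
- lightbox_top (a point): light box, square grey frame 130 x 130 mm around a bright white 104 mm square diffuser. Place for the dish. Fixed. Its flat top is 40 mm above the bench; this point is the centre of that top, z up, x away from the robot side (display or plain front to -x).
- warmer_top (a point): slide warmer, plain oblong aluminium plate 100 x 150 mm (x, y) with two fine lines, on a black case. Place for the chamber slide. Fixed. Its flat top is 40 mm above the bench; this point is the centre of that top, z up, x away from the robot side (display or plain front to -x).
- balance_top (a point): laboratory balance, white case with a round aluminium pan 100 mm across and a black display strip. Place for the jar. This point is the centre of the pan. Fixed. Its flat top is 40 mm above the bench; this point is the centre of that top, z up, x away from the robot side (display or plain front to -x).
- rest_top (a point): parking rest, perforated steel plate 110 x 130 mm (x, y) on four rubber feet; empty at the start, room for one vessel. Fixed. Its flat top is 40 mm above the bench; this point is the centre of that top, z up, x away from the robot side (display or plain front to -x).
- tipbox_mid (a point): bystander: loose white box of pipette tips with a yellow rack, 84 x 122 mm (x, y), 57 mm high, 0.4 kg, standing on the bench among the instruments. This point is on its axis, 27 mm above the bench. Leave it where it is.
Not all that is in view belongs to the job. What is shaped like the part that bears jar_mid but yellow is not meant.

How it is judged:
At the end, for the whole second after the job is handed in: Flask on the shaker, dish on the light box, chamber slide on the warmer and jar on the balance pan: each vessel's centre point within 15 mm horizontally of the centre of its instrument's top, standing on that top (height within 4 mm), upright within 7 degrees, released and at rest (horizontal distance between flask_mid and shaker_top below 0.015 m and z of flask_mid in the frame of shaker_top between 0.008 and 0.016 m and angle between each of flask_mid, dish_mid, slide_mid, jar_mid's own z axis and vertical below 0.12 rad and linear speed of each of flask, dish, slide, jar below 0.02 m/s and horizontal distance between dish_mid and lightbox_top below 0.015 m and z of dish_mid in the frame of lightbox_top between 0.004 and 0.012 m and horizontal distance between slide_mid and warmer_top below 0.015 m and z of slide_mid in the frame of warmer_top between 0.004 and 0.012 m and horizontal distance between jar_mid and balance_top below 0.015 m and z of jar_mid in the frame of balance_top between 0.028 and 0.036 m); the robot touches nothing.
It fails at once if a vessel is put down on the bare bench (height (world z) of flask_mid below 0.022 m or height (world z) of any of dish_mid, slide_mid below 0.018 m or height (world z) of jar_mid below 0.042 m).
It fails at once if a vessel is tipped over (more than 40 degrees) (angle between any of flask_mid, dish_mid, slide_mid, jar_mid's own z axis and vertical above 0.7 rad).
It fails at once if the tip box is pushed away (more than 25 mm) (distance of tipbox_mid from where it was at the start of the episode above 0.025 m).
It also fails if it takes over 144 s, if anything falls off the work surface, if the arm or the gripper's body presses on something with over 40 N, if the wrist force passes 120 N, or if a joint passes its speed limit or range.

## Working session

There is one attempt and no reset: what is moved stays moved. The work goes in short steps, Python scripts to look and compute and a tool call to move; the robot and the scene stay as the last step left them, time stands still between calls to the robot, and variables do not carry over. Pictures are saved under pics/ and viewed, at most 16 in all, crops included, and the job is handed in when it is done.

Besides the shell and the picture viewer there is one more tool, called after ">>>" as name([rows], argument=value, ...), one row to a line, values as JSON. send_rows: Moves the arm, as the interface text tells. Its arguments: {"type":"object","properties":{"moves":{"type":"array","items":{"type":"array","items":{"type":"array","items":{"type":"number"}}}},"newtons":{"type":"number"}},"required":["moves"]}

```bash
ls; mkdir -p pics; python3 - <<'E'
from workcell import env, optics
import cv2, numpy as np, pickle
s=env.get_state(); print(s)
print(env.hold_point_z)
d={}
for n in ("scene","top","wrist"):
    c=optics.camera(n); d[n]=c; cv2.imwrite(f"pics/{n}0.png",c["frame"])
    print(n,{k:np.round(v,4).tolist() for k,v in c.items() if k!="frame"})
pickle.dump((s,d),open("v0.pkl","wb"))
E
```

```text
pics
{'time_s': 0.0, 'q': array([-1.08082517,  0.50184962, -0.42676661,  1.55147661,  0.22077814,
        1.1382917 , -0.21031306]), 'dq': array([-1.15029305e-03, -2.51604899e-05, -8.44274476e-04,  9.17820567e-04,
       -1.63288608e-04,  1.08417830e-04, -1.32595679e-03]), 'joint_efforts': array([ 3.87234309e-05, -5.69519305e+01, -5.81591874e+00, -2.80928904e+01,
        1.06982543e-02,  1.20127201e-02, -1.55443765e-06]), 'tool_pos': array([0.14603224, 0.63265707, 0.23024499]), 'tcp_rot': array([[-9.74401076e-01,  2.24816097e-01, -5.15117174e-04],
       [ 2.24816675e-01,  9.74399213e-01, -1.90687649e-03],
       [ 7.32332397e-05, -1.97386943e-03, -9.99998049e-01]]), 'wrist_force': array([-0.14053742,  0.19701275, -0.04958083]), 'wrist_torque': array([-0.00547146, -0.01645891, -0.06410339]), 'finger_force': 0.0, 'width': 0.08563298440276708}
0.0187
scene {'intrinsics': [[471.3684, 0.0, 253.0207], [0.0, 471.3684, 187.3079], [0.0, 0.0, 1.0]], 'rvec': [1.4053, 2.3056, -0.8044], 'tvec': [0.2914, -0.3334, 1.3169]}
top {'intrinsics': [[378.6942, 0.0, 261.21], [0.0, 378.6942, 189.7228], [0.0, 0.0, 1.0]], 'rvec': [2.1492, -2.181, 0.1389], 'tvec': [-0.0416, 0.5603, 0.8231]}
wrist {'intrinsics': [[334.0302, 0.0, 255.5785], [0.0, 334.0302, 194.5643], [0.0, 0.0, 1.0]], 'mount': [[0.0002, -0.9515, -0.3076, 0.079], [1.0, 0.0003, -0.0003, -0.0002], [0.0004, -0.3076, 0.9515, -0.1436], [0.0, 0.0, 0.0, 1.0]]}
```

View pics/top0.png

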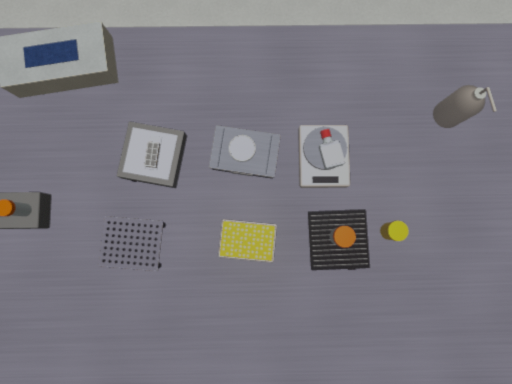

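View pics/scene0.png

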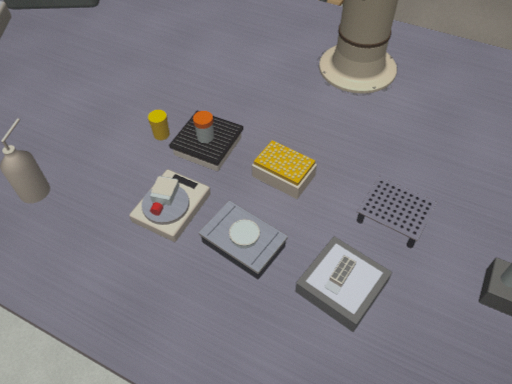

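The scene view shows the jar on the shaker, flask on the balance, dish on the warmer and slide on the light box, with the rest empty. That makes two swaps. In the top view the jar cap is at about (345,237), the flask at (330,148), the dish at (242,148), the slide at (152,154) and the rest at (132,243).

```bash
cat > h.py <<'E'
import numpy as np, cv2, pickle
def pose(c, s=None):
    """camera rotation (cam->world) and centre"""
    if "mount" in c:
        T=np.eye(4); T[:3,:3]=s["tcp_rot"]; T[:3,3]=s["tool_pos"]; M=T@np.array(c["mount"]); return M[:3,:3],M[:3,3]
    R=cv2.Rodrigues(np.array(c["rvec"],float))[0]; return R.T,-R.T@np.array(c["tvec"]).ravel()
def ray(c,px,z,s=None):
    R,o=pose(c,s); px=np.atleast_2d(np.array(px,float))
    d=(R@np.linalg.inv(c["intrinsics"])@np.c_[px,np.ones(len(px))].T).T
    return o+d*((z-o[2])/d[:,2])[:,None]
def proj(c,P,s=None):
    R,o=pose(c,s); p=(np.atleast_2d(P)-o)@R@np.array(c["intrinsics"]).T; return p[:,:2]/p[:,2:]
def blobs(m,amin=30,close=0):
    m=m.astype(np.uint8)*255
    if close: m=cv2.morphologyEx(m,cv2.MORPH_CLOSE,np.ones((close,close)))
    return sorted([k for k in cv2.findContours(m,cv2.RETR_EXTERNAL,cv2.CHAIN_APPROX_NONE)[0] if cv2.contourArea(k)>amin],key=cv2.contourArea)[::-1]
def rect(c,k,z,s=None):
    """min-area rectangle of a contour in the world plane z: centre, sizes mm, angle of long side deg"""
    w=ray(c,k.reshape(-1,2),z,s)[:,:2]; (x,y),(a,b),t=cv2.minAreaRect((w*1000).astype(np.float32))
    if a<b: a,b,t=b,a,t+90
    return np.round([x,y,a,b,(t+90)%180-90],1)
E
python3 - <<'E'
from h import *
s,d=pickle.load(open("v0.pkl","rb")); c=d["top"]; f=c["frame"]; h=cv2.cvtColor(f,cv2.COLOR_BGR2HSV)
H,S,V=[h[...,i].astype(int) for i in range(3)]
print("cam",pose(c)[1],"corners",ray(c,[[0,0],[511,0],[0,383]],0)[:,:2].round(2).tolist())
def sh(n,m,z,a=30,cl=0):
    for k in blobs(m,a,cl)[:6]: print(n,"px",np.round(k.reshape(-1,2).mean(0)),rect(c,k,z))
sh("orange",(H<18)&(S>180)&(V>120),.104)
sh("red",((H<6)|(H>174))&(S>150)&(V>90),.052,8)
sh("yellow",(H>22)&(H<35)&(S>150)&(V>120),.057,100)
sh("white",(S<40)&(V>190),.04,60)
sh("dark",(V<50),.04,100,7)
x0,y0=85,105; cv2.imwrite("pics/top_crop.png",cv2.resize(f[y0:y0+175,x0:x0+350],(800,400),interpolation=cv2.INTER_CUBIC))
E
```

```text
cam [ 0.4586998  -0.04048823  0.8837722 ] corners [[1.05, 0.59], [1.04, -0.69], [0.14, 0.53]]
orange px [344. 236.] [ 452.9 -217.6   41.4   41.    43.5]
orange px [  5. 207.] [522.3 475.6  31.7  22.4   3.6]
red px [325. 133.] [ 684.2 -196.5   16.    13.9   89.3]
yellow px [397. 231.] [ 463.2 -345.    41.5   41.5   -3.1]
dark px [338. 240.] [ 445.  -218.5  125.6  125.4  -88.9]
dark px [ 44. 211.] [5.194e+02 4.320e+02 7.350e+01 2.130e+01 1.000e-01]
```

View pics/top_crop.png

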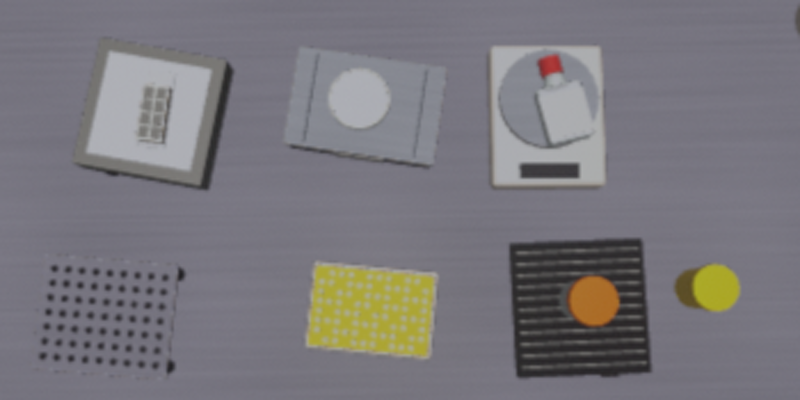

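The crop shows everything clearly, with image up = +x and left = +y. I'll now get the instrument rectangles by colour.

```bash
python3 - <<'E'
from h import *
s,d=pickle.load(open("v0.pkl","rb")); c=d["top"]; f=c["frame"]; h=cv2.cvtColor(f,cv2.COLOR_BGR2HSV)
for n,(x,y) in dict(diff=(135,140),frame=(160,182),bench=(200,220),plate=(262,160),dish=(242,148),pan=(313,150),case=(335,178),panel=(332,153)).items(): print(n,h[y,x])
H,S,V=[h[...,i].astype(int) for i in range(3)]
def sh(n,m,z,a=60,cl=0,box=None):
    if box: mm=np.zeros_like(m); x0,y0,x1,y1=box; mm[y0:y1,x0:x1]=m[y0:y1,x0:x1]; m=mm
    for k in blobs(m,a,cl)[:3]: print(n,"px",np.round(k.reshape(-1,2).mean(0)),rect(c,k,z))
light=(S<25)&(V>150)
sh("light",(S<22)&(V>160),.04,60,7,(115,115,190,195))
sh("dish",(S<25)&(V>150),.0565,60,0,(200,120,285,180))
sh("case",(S<25)&(V>150),.04,300,15,(290,120,360,190))
sh("panel",(S<25)&(V>165),.064,60,0,(315,138,345,168))
sh("plate",(S<45),.04,500,7,(200,120,285,180))
sh("restholes",(V<70),.04,1000,15,(95,210,165,275))
p=np.array([[crop] for crop in [(54,268),(166,276),(42,357),(154,366)]],float).reshape(-1,2)/ (800/350)+[85,105]
w=ray(c,p,.04)[:,:2]; print("rest hole grid corners",w.round(4).tolist(),w.mean(0).round(4))
for n,pts in dict(plate=[(300,47),(446,68),(432,165),(286,145)],light=[(108,51),(213,64),(188,171),(87,155)],case=[(490,46),(601,46),(604,185),(491,187)]).items():
    w=ray(c,np.array(pts)/(800/350)+[85,105],.04)[:,:2]; print(n,w.mean(0).round(4),[round(np.linalg.norm(w[i]-w[i-1])*1000) for i in range(4)])
w=ray(c,np.array([(499,98),(602,98),(550,50),(550,147)])/(800/350)+[85,105],.04); print("pan",w.round(4).tolist())
E
```

```text
diff [116  11 182]
frame [ 18  10 122]
bench [128  22 129]
plate [114  18 143]
dish [116  10 179]
pan [117  18 144]
case [140  12  62]
panel [113   6 176]
light px [150. 153.] [646.2 200.9 103.2 102.9 -11.1]
dish px [242. 147.] [652.3  -7.1  60.2  56.9  89.2]
case px [324. 155.] [ 636.8 -194.4  138.9  110.8   -0.7]
panel px [332. 154.] [ 634.5 -208.    50.3   43.    15.4]
plate px [242. 150.] [652.   -7.4 192.5 136.8  89.3]
restholes px [135. 243.] [444.9 232.9 125.9  96.3  85.1]
rest hole grid corners [[0.4911, 0.289], [0.4818, 0.1807], [0.4064, 0.2977], [0.3962, 0.1907]] [0.4438 0.2396]
plate [ 0.6471 -0.0146] [100, 148, 99, 145]
light [0.6459 0.2003] [106, 106, 110, 101]
case [ 0.6352 -0.1938] [143, 112, 141, 111]
pan [[0.6534, -0.147, 0.04], [0.652, -0.2498, 0.04], [0.7018, -0.1996, 0.04], [0.6032, -0.1961, 0.04]]
```

>>> send_rows([
  [[2,-1.8,0.3,0,0,0.5,1],[4,-3.6,0.6,0,0,1,1],[6,-5.4,0.6,0,0,1.5,1],[8.3,-7.2,0.6,0,0,2.17,1],[8.3,-7.2,0.6,0,0,2.17,1],[8.3,-7.2,0.6,0,0,2.17,1],[8.3,-7.2,0.6,0,0,2.17,1],[8.3,-7.2,0.6,0,0,2.17,1]],
])

```text
time_s: 0.82
tool_pos: [0.3969, 0.4151, 0.2493]
tcp_rot: [[-1.0, 0.001, 0.0], [0.001, 1.0, -0.001], [-0.0, -0.001, -1.0]]
wrist_force: [0.6, 1.0, -0.6]
width: 0.0853
finger_force: 0.0
```

>>> send_rows([
  [[8.35,-7.2,-1,0,0,0,1],[8.35,-7.2,-2,0,0,0,1],[8.35,-7.2,-3,0,0,0,1],[8.35,-7.2,-3,0,0,0,1],[8.35,-7.2,-3,0,0,0,1],[8.35,-7.2,-3,0,0,0,1],[8.35,-7.2,-3,0,0,0,1],[8.35,-7.2,-3,0,0,0,1]],
])

```text
time_s: 1.48
tool_pos: [0.6391, 0.2062, 0.1615]
tcp_rot: [[-1.0, -0.001, -0.0], [-0.001, 1.0, -0.0], [0.0, -0.0, -1.0]]
wrist_force: [0.8, 0.3, 0.8]
width: 0.0853
finger_force: 0.0
```

```bash
cat > w.py <<'E'
from workcell import env, optics
from h import *
import sys
def snap(n,name="wrist"):
    s=env.get_state(); c=optics.camera(name); cv2.imwrite(f"pics/{n}.png",c["frame"]); pickle.dump((s,c),open(n+".pkl","wb"))
    print("t",s["time_s"],"tcp",s["tool_pos"].round(4),"x,y axes",s["tcp_rot"][:,:2].T.round(3).tolist(),"w",round(s["width"],4)); return s,c
if __name__=="__main__": snap(sys.argv[1],*sys.argv[2:])
E
python3 w.py w1
```

```text
t 1.4833 tcp [0.6391 0.2062 0.1615] x,y axes [[-1.0, -0.001, 0.0], [-0.001, 1.0, -0.0]] w 0.0853
```

View pics/w1.png

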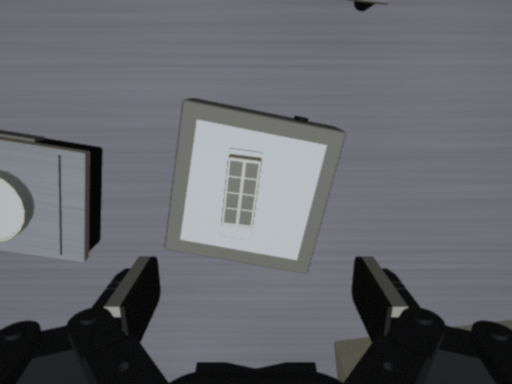

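```bash
python3 - <<'E'
from h import *
s,c=pickle.load(open("w1.pkl","rb")); f=c["frame"]; g=cv2.cvtColor(f,cv2.COLOR_BGR2GRAY)
roi=(205,140,285,245); m=np.zeros(g.shape,bool); m[140:245,205:285]=g[140:245,205:285]<160
k=blobs(m,20,7)
for q in k[:2]: print(cv2.boundingRect(q),rect(c,q,.056,s))
l=blobs((g>150),3000)[0:2]
for q in l: print("light",cv2.boundingRect(q),rect(c,q,.04,s))
x=f[140:245,200:290]; x=cv2.convertScaleAbs(x,alpha=2.0,beta=-200); cv2.imwrite("pics/w1c.png",cv2.resize(x,(514,600),interpolation=cv2.INTER_CUBIC))
E
```

```text
(221, 148, 41, 77) [635.1 194.6  60.5  25.8  -7.3]
light (180, 120, 147, 140) [645.3 201.1 104.7 104.7 -11.1]
```

View pics/w1c.png

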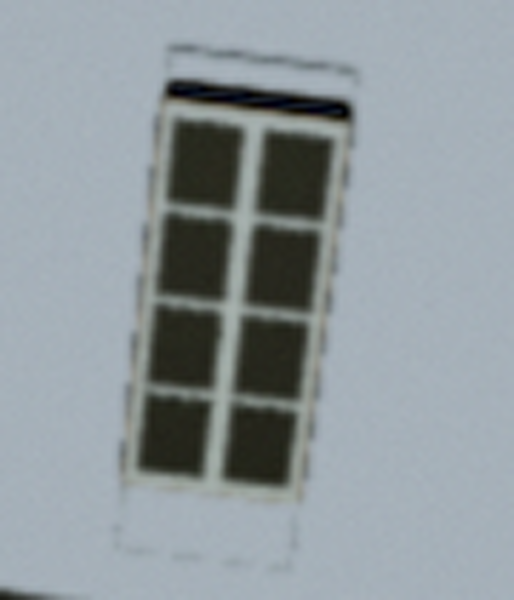

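The crop shows the slide with its bare end at the bottom, towards +x. I'll read the glass and block corners from it.

```bash
python3 - <<'E'
from h import *
s,c=pickle.load(open("w1.pkl","rb"))
for n,z,p in (("glass",.043,[(167,45),(357,70),(290,570),(118,545)]),("block",.056,[(163,97),(350,118),(300,498),(125,482)])):
    w=ray(c,np.array(p)/5.714+[200,140],z,s)[:,:2]; v=(w[2]+w[3]-w[0]-w[1])/2
    print(n,w.mean(0).round(4),[round(np.linalg.norm(w[i]-w[i-1])*1000) for i in range(4)],"yaw",np.degrees(np.arctan2(v[1],v[0])).round(1))
E
```

```text
glass [0.6457 0.1936] [76, 26, 77, 26] yaw -7.0
block [0.6396 0.1945] [56, 25, 55, 25] yaw -7.0
```

```bash
cat > st.py <<'E'
from workcell import env
s=env.get_state(); print(s["time_s"],s["tool_pos"].round(4),s["width"],s["q"].round(2))
E
python3 st.py
```

```text
1.5333 [0.6448 0.1957 0.1581] 0.08538963191882873 [-0.16  0.59 -0.25  1.55  0.17  1.02  1.1 ]
```

>>> send_rows([
  [[-0.04,-0.1,-0.6,0,0,-0.4,1],[-0.08,-0.22,-1.4,0,0,-0.8,1],[-0.08,-0.22,-2.2,0,0,-1.17,1],[-0.08,-0.22,-2.27,0,0,-1.17,1],[-0.08,-0.22,-2.27,0,0,-1.17,1],[-0.08,-0.22,-2.27,0,0,-1.17,1]],
])

```text
time_s: 2.03
tool_pos: [0.636, 0.2019, 0.0951]
tcp_rot: [[-0.993, 0.12, 0.001], [0.12, 0.993, 0.0], [-0.0, 0.001, -1.0]]
wrist_force: [0.2, 0.1, 0.8]
width: 0.0854
finger_force: 0.0
```

>>> send_rows([
  [[0.23,-0.26,0,0,0,0,1],[0.23,-0.26,-0.5,0,0,0,1],[0.23,-0.26,-1.0,0,0,0,1],[0.23,-0.26,-1.5,0,0,0,1],[0.23,-0.26,-1.7,0,0,0,1],[0.23,-0.26,-1.7,0,0,0,1],[0.23,-0.26,-1.7,0,0,0,1]],
])

```text
time_s: 2.62
tool_pos: [0.6417, 0.1935, 0.0422]
tcp_rot: [[-0.993, 0.121, -0.002], [0.121, 0.993, -0.0], [0.002, -0.001, -1.0]]
wrist_force: [0.1, -0.1, 0.5]
width: 0.0856
finger_force: 0.0
```

>>> send_rows([
  [[0,0,0,0,0,0,-1],[0,0,0,0,0,0,-1],[0,0,0,0,0,0,-1],[0,0,0,0,0,0,-1],[0,0,0,0,0,0,-1],[0,0,0,0,0,0,-1],[0,0,0,0,0,0,-1],[0,0,0,0,0,0,-1]],
], newtons=30)

```text
time_s: 3.28
tool_pos: [0.6431, 0.1936, 0.044]
tcp_rot: [[-0.993, 0.122, 0.001], [0.122, 0.993, 0.0], [-0.001, 0.0, -1.0]]
wrist_force: [-0.6, -0.0, 4.2]
width: 0.0246
finger_force: 30.1
```

>>> send_rows([
  [[0,0,0.3,0,0,0,-1],[0,0,0.9,0,0,0,-1],[0,0,1.6,0,0,0,-1],[-0.3,0.1,2.2,0,0,0,-1],[-0.8,0.2,2.4,0,0,0,-1],[-1.5,0.35,2.4,0,0,0,-1],[-2.3,0.53,2.4,0,0,0,-1],[-3.1,0.72,2.4,0,0,0,-1]],
])

```text
time_s: 3.95
tool_pos: [0.5487, 0.2148, 0.1158]
tcp_rot: [[-0.992, 0.123, 0.0], [0.123, 0.992, -0.0], [-0.0, -0.0, -1.0]]
wrist_force: [-1.2, 0.4, -0.2]
width: 0.0242
finger_force: 29.6
```

>>> send_rows([
  [[-0.8,0.19,0,0,0,0,-1],[-1.6,0.37,0,0,0,0,-1],[-2.4,0.55,0,0,0,0,-1],[-3.0,0.69,0,0,0,0,-1],[-3.4,0.78,0,0,0,0,-1],[-3.6,0.83,-0.4,0,0,0,-1],[-3.6,0.83,-0.8,0,0,0,-1],[-3.6,0.83,-1.2,0,0,0,-1]],
])

```text
time_s: 4.62
tool_pos: [0.4418, 0.2402, 0.0796]
tcp_rot: [[-0.993, 0.121, 0.001], [0.121, 0.993, 0.0], [-0.001, 0.001, -1.0]]
wrist_force: [-0.3, 0.8, -0.8]
width: 0.0245
finger_force: 29.6
```

>>> send_rows([
  [[0,0,-0.2,0,0,0,-1],[0,0,-0.2,0,0,0,-1]],
])

```text
time_s: 4.78
tool_pos: [0.441, 0.2393, 0.0723]
tcp_rot: [[-0.993, 0.122, -0.002], [0.122, 0.993, -0.001], [0.002, -0.001, -1.0]]
wrist_force: [0.4, 0.0, -0.3]
width: 0.025
finger_force: 29.6
```

>>> send_rows([
  [[0,0,-0.3,0,0,0,-1],[0,0,-0.6,0,0,0,-1],[0,0,-0.8,0,0,0,-1],[0,0,-0.9,0,0,0,-1],[0,0,-0.98,0,0,0,-1],[0,0,-0.98,0,0,0,-1],[0,0,-0.98,0,0,0,-1]],
])

```text
time_s: 5.37
tool_pos: [0.4418, 0.2401, 0.044]
tcp_rot: [[-0.993, 0.122, 0.0], [0.122, 0.993, 0.0], [-0.0, 0.0, -1.0]]
wrist_force: [-0.2, 0.5, -0.2]
width: 0.0248
finger_force: 29.6
```

>>> send_rows([
  [[0,0,0,0,0,0,1],[0,0,0,0,0,0,1],[0,0,0,0,0,0,1],[0,0,0,0,0,0,1],[0,0,0,0,0,0,1],[0,0,0,0,0,0,1]],
])

```text
time_s: 5.87
tool_pos: [0.4416, 0.2399, 0.044]
tcp_rot: [[-0.993, 0.122, -0.0], [0.122, 0.993, 0.0], [0.0, 0.0, -1.0]]
wrist_force: [0.6, -0.3, 0.0]
width: 0.0857
finger_force: 0.0
```

>>> send_rows([
  [[0,0,0.3,0,0,0,1],[0,0,1,0,0,0,1],[0,0,2,0,0,0,1],[0,0,3.2,0,0,0,1],[0,0,3.8,0,0,0,1],[0.8,-0.9,3.8,0,0,0.4,1],[1.6,-1.8,3.8,0,0,0.8,1],[2.4,-2.7,3.8,0,0,1.17,1]],
])

```text
time_s: 6.53
tool_pos: [0.5146, 0.1588, 0.1598]
tcp_rot: [[-1.0, -0.005, 0.002], [-0.005, 1.0, 0.001], [-0.002, 0.001, -1.0]]
wrist_force: [0.9, 0.4, -0.4]
width: 0.0857
finger_force: 0.0
```

```bash
python3 st.py; python3 w.py t1 top
```

```text
6.5333 [0.5146 0.1588 0.1598] 0.08571841398662981 [-0.13  0.37 -0.27  1.9   0.12  0.88  1.12]
t 6.5333 tcp [0.5146 0.1588 0.1598] x,y axes [[-1.0, -0.005, -0.002], [-0.005, 1.0, 0.001]] w 0.0857
```

>>> send_rows([
  [[0.9,-1.0,0,0,0,0,1],[1.8,-2.1,0,0,0,0,1],[2.7,-3.2,0,0,0,0,1],[3.6,-4.3,0,0,0,0,1],[4.3,-5.1,0,0,0,0,1],[4.5,-5.4,0,0,0,0,1],[4.5,-5.4,0,0,0,0,1],[4.5,-5.4,0,0,0,0,1]],
])

```text
time_s: 7.25
tool_pos: [0.6481, -0.0031, 0.1579]
tcp_rot: [[-1.0, 0.001, -0.001], [0.001, 1.0, 0.001], [0.001, 0.001, -1.0]]
wrist_force: [-0.9, 0.8, -0.2]
width: 0.0854
finger_force: 0.0
```

```bash
python3 - <<'E'
from w import *
s,c=snap("w2"); h=cv2.cvtColor(c["frame"],cv2.COLOR_BGR2HSV); S,V=h[...,1].astype(int),h[...,2].astype(int)
for n,m,z in (("dish",(S<25)&(V>172),.0565),("plate",(V>110)&(S<21),.04)):
    for k in blobs(m[:280],800,3)[:3]: print(n,cv2.boundingRect(k),rect(c,k,z,s), (cv2.minEnclosingCircle((ray(c,k.reshape(-1,2),z,s)[:,:2]*1000).astype(np.float32))))
s,c=pickle.load(open("t1.pkl","rb")); f=c["frame"]
p=proj(c,[[.444,.24,.04]])[0].astype(int); cv2.imwrite("pics/rest1.png",cv2.resize(f[p[1]-45:p[1]+45,p[0]-45:p[0]+45],(400,400),interpolation=cv2.INTER_CUBIC))
w=pickle.load(open("w2.pkl","rb"))[1]["frame"]; a=cv2.imread("pics/rest1.png"); cv2.imwrite("pics/both1.png",cv2.resize(np.hstack([w,cv2.resize(a,(384,384))]),(800,343)))
E
```

```text
t 7.25 tcp [ 0.6481 -0.0031  0.1579] x,y axes [[-1.0, 0.001, 0.001], [0.001, 1.0, 0.001]] w 0.0854
dish (426, 108, 86, 139) [638.1 177.4  97.3  72.8 -11.1] ((637.904541015625, 177.6767578125), 60.2802734375)
dish (212, 161, 77, 73) [651.2  -7.6  58.8  58.7   1.7] ((651.2634887695312, -7.362692356109619), 29.758686065673828)
dish (0, 87, 101, 162) [ 6.314e+02 -1.586e+02  1.245e+02  6.050e+01 -1.000e-01] ((631.5072021484375, -155.6445770263672), 67.04497528076172)
plate (0, 0, 512, 280) [622.4  -3.5 457.1 221.1  89.9] ((669.032958984375, -3.813077449798584), 237.05938720703125)
plate (424, 106, 88, 143) [642.7 189.  106.9  80.  -10.9] ((642.7508544921875, 189.55789184570312), 66.19087219238281)
plate (0, 160, 21, 67) [ 654.7 -205.5   58.5   16.2  -13.2] ((652.8451538085938, -213.36465454101562), 29.22920036315918)
```

View pics/both1.png

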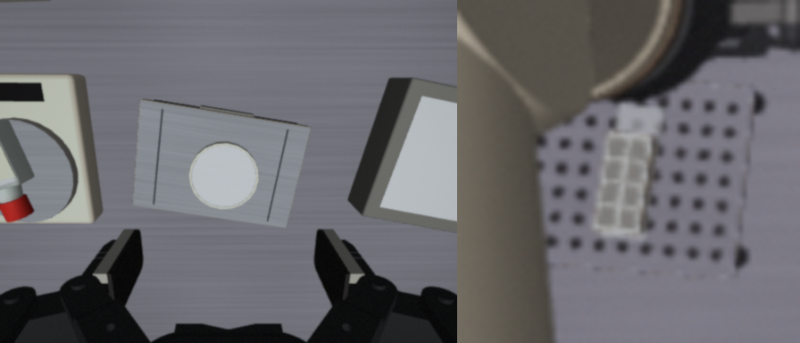

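>>> send_rows([
  [[0.1,-0.14,-0.5,0,0,0,1],[0.1,-0.14,-1.2,0,0,0,1],[0.1,-0.14,-1.9,0,0,0,1],[0.1,-0.14,-2.3,0,0,0,1],[0.1,-0.14,-2.5,0,0,0,1],[0.1,-0.14,-2.5,0,0,0,1],[0.1,-0.14,-2.5,0,0,0,1]],
])

```text
time_s: 7.88
tool_pos: [0.6516, -0.0065, 0.083]
tcp_rot: [[-1.0, -0.001, -0.0], [-0.001, 1.0, 0.0], [0.0, 0.0, -1.0]]
wrist_force: [-0.8, 0.4, 1.0]
width: 0.0854
finger_force: 0.0
```

```bash
python3 - <<'E'
from h import *
s,c=pickle.load(open("w2.pkl","rb"))
w=ray(c,np.array([(141,100),(310,127),(287,227),(133,205)])*896/800,.04,s)[:,:2]; print(w.mean(0),[round(np.linalg.norm(w[i]-w[i-1])*1000) for i in range(4)])
E
python3 st.py
```

```text
[ 0.64770795 -0.01223991] [99, 148, 99, 150]
7.8833 [ 0.6516 -0.0065  0.083 ] 0.08538150472405323 [ 0.1   0.64 -0.18  1.66  0.14  0.86  1.43]
```

>>> send_rows([
  [[0,-0.03,-0.4,0,0,0,1],[0,-0.03,-0.8,0,0,0,1],[0,-0.03,-1.2,0,0,0,1],[0,-0.03,-1.42,0,0,0,1],[0,-0.03,-1.42,0,0,0,1],[0,-0.03,-1.42,0,0,0,1]],
])

```text
time_s: 8.38
tool_pos: [0.6509, -0.0081, 0.0393]
tcp_rot: [[-1.0, -0.001, -0.002], [-0.001, 1.0, 0.0], [0.002, 0.0, -1.0]]
wrist_force: [0.4, -0.4, 0.5]
width: 0.0855
finger_force: 0.0
```

>>> send_rows([
  [[0,0,0,0,0,0,-1],[0,0,0,0,0,0,-1],[0,0,0,0,0,0,-1],[0,0,0,0,0,0,-1],[0,0,0,0,0,0,-1]],
], newtons=30)

```text
time_s: 8.8
tool_pos: [0.6524, -0.0081, 0.0413]
tcp_rot: [[-1.0, -0.0, 0.002], [-0.0, 1.0, 0.0], [-0.002, 0.0, -1.0]]
wrist_force: [0.1, -0.1, 4.5]
width: 0.0586
finger_force: 32.6
```

>>> send_rows([
  [[0,0,0.2,0,0,0,-1],[0,0,0.5,0,0,0,-1],[0,0,0.9,0,0,0,-1],[0,0,1.4,0,0,0,-1],[0,0,1.9,0,0,0,-1],[0,0,2.2,0,0,0,-1],[0,0,2.3,0,0,0,-1],[0,0,2.3,0,0,0,-1]],
])

```text
time_s: 9.47
tool_pos: [0.6524, -0.0081, 0.1109]
tcp_rot: [[-1.0, -0.0, 0.002], [-0.0, 1.0, -0.0], [-0.002, -0.0, -1.0]]
wrist_force: [-1.0, 0.3, -1.4]
width: 0.0587
finger_force: 32.4
```

```bash
python3 w.py w3
```

```text
t 9.4667 tcp [ 0.6524 -0.0081  0.1109] x,y axes [[-1.0, -0.0, -0.002], [-0.0, 1.0, -0.0]] w 0.0587
```

View pics/w3.png

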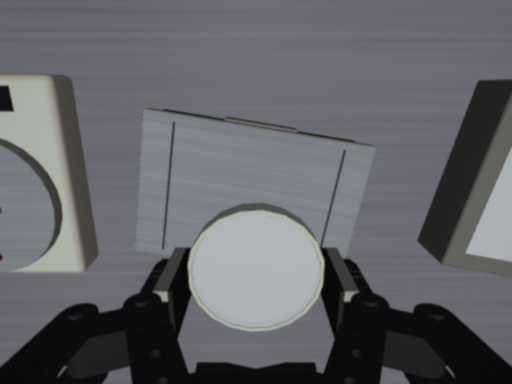

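>>> send_rows([
  [[0,0.5,0,0,0,0,-1],[-0.05,1.3,0,0,0,0,-1],[-0.1,2.2,0,0,0,0,-1],[-0.1,3.1,0,0,0,0,-1],[-0.15,4.0,0,0,0,0,-1],[-0.15,4.9,0,0,0,0,-1],[-0.2,5.8,0,0,0,0,-1],[-0.2,6.4,0,0,0,0,-1]],
])

```text
time_s: 10.18
tool_pos: [0.6434, 0.1894, 0.1081]
tcp_rot: [[-1.0, -0.004, -0.003], [-0.004, 1.0, 0.002], [0.003, 0.002, -1.0]]
wrist_force: [-0.4, 0.9, -0.8]
width: 0.0587
finger_force: 32.4
```

>>> send_rows([
  [[0,0.4,0,0,0,0,-1],[0,0.56,0,0,0,0,-1],[0,0.56,-0.5,0,0,0,-1],[0,0.56,-1.0,0,0,0,-1],[0,0.56,-1.5,0,0,0,-1],[0,0.56,-1.8,0,0,0,-1],[0,0.56,-1.9,0,0,0,-1],[0,0.56,-1.9,0,0,0,-1]],
])

```text
time_s: 10.85
tool_pos: [0.6446, 0.1994, 0.0504]
tcp_rot: [[-1.0, 0.001, -0.003], [0.001, 1.0, -0.001], [0.003, -0.001, -1.0]]
wrist_force: [-0.2, -0.7, -0.9]
width: 0.0586
finger_force: 32.4
```

>>> send_rows([
  [[0,0,0,0,0,0,-1],[0,0,0,0,0,0,-1]],
])

```text
time_s: 11.02
tool_pos: [0.6463, 0.2007, 0.0531]
tcp_rot: [[-1.0, -0.0, 0.001], [-0.0, 1.0, 0.001], [-0.001, 0.001, -1.0]]
wrist_force: [0.3, 0.0, -1.2]
width: 0.0588
finger_force: 32.4
```

>>> send_rows([
  [[0,0,-0.15,0,0,0,-1],[0,0,-0.3,0,0,0,-1],[0,0,-0.38,0,0,0,-1],[0,0,-0.38,0,0,0,-1],[0,0,-0.38,0,0,0,-1]],
])

```text
time_s: 11.43
tool_pos: [0.6457, 0.2007, 0.0413]
tcp_rot: [[-1.0, -0.0, 0.0], [-0.0, 1.0, -0.0], [-0.0, -0.0, -1.0]]
wrist_force: [-1.7, -0.2, 4.6]
width: 0.0583
finger_force: 32.6
```

>>> send_rows([
  [[0,0,0,0,0,0,1],[0,0,0,0,0,0,1],[0,0,0,0,0,0,1],[0,0,0,0,0,0,1],[0,0,0,0,0,0,1]],
])

```text
time_s: 11.85
tool_pos: [0.6455, 0.2006, 0.0407]
tcp_rot: [[-1.0, -0.001, -0.0], [-0.001, 1.0, -0.0], [0.0, -0.0, -1.0]]
wrist_force: [0.5, -0.1, 0.2]
width: 0.0853
finger_force: 0.0
```

>>> send_rows([
  [[0,0,0.4,0,0,0,1],[0,0,1.2,0,0,0,1],[0,0,2.2,0,0,0,1],[-0.6,0.1,2.8,0,0,-0.2,1],[-1.6,0.3,2.8,0,0,-0.5,1],[-2.7,0.5,2.8,0,0,-0.8,1],[-3.8,0.7,2.8,0,0,-1.17,1],[-4.8,0.9,2.8,0,0,-1.17,1]],
])

```text
time_s: 12.52
tool_pos: [0.5, 0.228, 0.126]
tcp_rot: [[-0.992, 0.124, 0.001], [0.124, 0.992, 0.0], [-0.001, 0.001, -1.0]]
wrist_force: [-0.6, 0.8, 0.6]
width: 0.0851
finger_force: 0.0
```

>>> send_rows([
  [[-0.9,0.2,0,0,0,0,1],[-1.6,0.35,0,0,0,0,1],[-2.0,0.41,-0.4,0,0,0,1],[-2.0,0.41,-0.9,0,0,0,1],[-2.0,0.41,-1.2,0,0,0,1],[-2.0,0.41,-1.2,0,0,0,1],[-2.0,0.41,-1.2,0,0,0,1]],
])

```text
time_s: 13.1
tool_pos: [0.442, 0.2398, 0.0891]
tcp_rot: [[-0.992, 0.122, -0.0], [0.122, 0.992, -0.0], [0.0, -0.0, -1.0]]
wrist_force: [0.6, 0.1, 0.4]
width: 0.0852
finger_force: 0.0
```

```bash
python3 - <<'E'
from w import *
s,c=snap("t2","top"); h=cv2.cvtColor(c["frame"],cv2.COLOR_BGR2HSV); print(proj(c,[[.646,.2005,.0565]]))
x=c["frame"][100:280,90:300]; cv2.imwrite("pics/t2c.png",cv2.resize(x,(700,600),interpolation=cv2.INTER_CUBIC))
E
```

```text
t 13.1 tcp [0.442  0.2398 0.0891] x,y axes [[-0.992, 0.122, 0.0], [0.122, 0.992, -0.0]] w 0.0852
[[148.00841331 151.43996305]]
```

View pics/t2c.png

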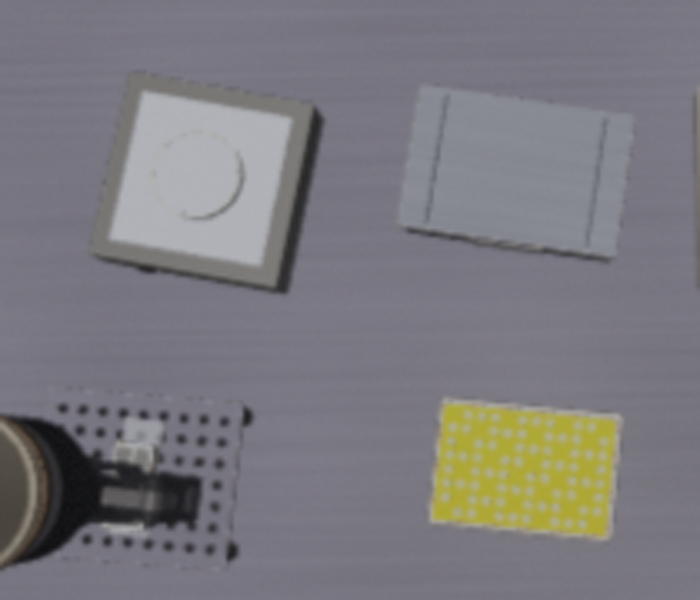

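The dish sits centred on the light box, with its circle at about (197,175) in the crop. The gripper is over the parked slide, so I'll pick that up next.

>>> send_rows([
  [[0,0,-0.4,0,0,0,1],[0,0,-0.9,0,0,0,1],[0,0,-1.3,0,0,0,1],[0,0,-1.5,0,0,0,1],[0,0,-1.5,0,0,0,1],[0,0,-1.5,0,0,0,1]],
])

```text
time_s: 13.65
tool_pos: [0.4421, 0.24, 0.0443]
tcp_rot: [[-0.993, 0.122, 0.0], [0.122, 0.993, 0.0], [-0.0, 0.0, -1.0]]
wrist_force: [-0.3, -0.6, -0.2]
width: 0.0855
finger_force: 0.0
```

>>> send_rows([
  [[0,0,0,0,0,0,-1],[0,0,0,0,0,0,-1],[0,0,0,0,0,0,-1],[0,0,0,0,0,0,-1],[0,0,0,0,0,0,-1],[0,0,0,0,0,0,-1],[0,0,0,0,0,0,-1],[0,0,0,0,0,0,-1]],
], newtons=30)

```text
time_s: 14.32
tool_pos: [0.442, 0.2402, 0.0444]
tcp_rot: [[-0.993, 0.122, 0.001], [0.122, 0.993, 0.0], [-0.001, 0.0, -1.0]]
wrist_force: [-1.1, -1.0, 5.7]
width: 0.0247
finger_force: 30.3
```

>>> send_rows([
  [[0,0,0.3,0,0,0,-1],[0,0,0.8,0,0,0,-1],[0,0,1.4,0,0,0,-1],[0,0,1.9,0,0,0,-1],[0,0,2.3,0,0,0,-1],[0,0,2.4,0,0,0,-1],[0,0,2.4,0,0,0,-1]],
])

```text
time_s: 14.9
tool_pos: [0.4422, 0.2402, 0.117]
tcp_rot: [[-0.993, 0.122, 0.002], [0.122, 0.993, 0.001], [-0.002, 0.001, -1.0]]
wrist_force: [0.5, 0.6, -0.5]
width: 0.0247
finger_force: 29.7
```

>>> send_rows([
  [[0.2,-0.3,0,0,0,0,-1],[0.6,-0.8,0,0,0,0,-1],[1.2,-1.5,0,0,0,0,-1],[1.8,-2.25,0,0,0,0,-1],[2.4,-3.0,0,0,0,0,-1],[3.0,-3.75,0,0,0,0,-1],[3.6,-4.5,0,0,0,0,-1],[4.2,-5.25,0,0,0,0,-1]],
])

```text
time_s: 15.57
tool_pos: [0.5676, 0.0799, 0.1145]
tcp_rot: [[-0.992, 0.122, -0.002], [0.122, 0.992, -0.001], [0.002, -0.001, -1.0]]
wrist_force: [0.7, -1.1, -0.0]
width: 0.0249
finger_force: 29.7
```

>>> send_rows([
  [[0.6,-0.75,0,0,0,0,-1],[1.2,-1.5,0,0,0,0,-1],[1.8,-2.2,0,0,0,0,-1],[2.3,-2.8,0,0,0,0,-1],[2.57,-3.21,0,0,0,0,-1],[2.57,-3.21,-0.4,0,0,0,-1],[2.57,-3.21,-0.8,0,0,0,-1],[2.57,-3.21,-1.2,0,0,0,-1]],
])

```text
time_s: 16.23
tool_pos: [0.6428, -0.0121, 0.0777]
tcp_rot: [[-0.993, 0.12, -0.003], [0.12, 0.993, 0.001], [0.003, 0.001, -1.0]]
wrist_force: [0.4, 0.5, -0.9]
width: 0.0247
finger_force: 29.7
```

>>> send_rows([
  [[0,0,-0.3,0,0,0,-1],[0,0,-0.5,0,0,0,-1],[0,0,-0.6,0,0,0,-1],[0,0,-0.6,0,0,0,-1],[0,0,-0.6,0,0,0,-1]],
])

```text
time_s: 16.65
tool_pos: [0.6448, -0.0133, 0.0621]
tcp_rot: [[-0.993, 0.121, 0.0], [0.121, 0.993, 0.0], [-0.0, 0.0, -1.0]]
wrist_force: [-0.5, 0.4, 0.9]
width: 0.0245
finger_force: 29.7
```

>>> send_rows([
  [[0,0,-0.2,0,0,0,-1],[0,0,-0.4,0,0,0,-1],[0,0,-0.54,0,0,0,-1],[0,0,-0.59,0,0,0,-1],[0,0,-0.59,0,0,0,-1],[0,0,-0.59,0,0,0,-1]],
])

```text
time_s: 17.15
tool_pos: [0.6446, -0.0139, 0.0445]
tcp_rot: [[-0.993, 0.122, -0.0], [0.122, 0.993, -0.0], [0.0, -0.0, -1.0]]
wrist_force: [-1.5, 0.4, 4.2]
width: 0.0247
finger_force: 30.1
```

>>> send_rows([
  [[0,0,0,0,0,0,1],[0,0,0,0,0,0,1],[0,0,0,0,0,0,1],[0,0,0,0,0,0,1],[0,0,0,0,0,0,1],[0,0,0,0,0,0,1]],
])

```text
time_s: 17.65
tool_pos: [0.6447, -0.0139, 0.0441]
tcp_rot: [[-0.993, 0.122, -0.0], [0.122, 0.993, 0.0], [0.0, 0.0, -1.0]]
wrist_force: [-1.0, 0.3, 0.4]
width: 0.0851
finger_force: 0.0
```

>>> send_rows([
  [[0,0,0.4,0,0,0,1],[0,0,1.2,0,0,0,1],[0,0,2.2,0,0,0,1],[0,-0.6,3.2,0,0,0.5,1],[0,-1.6,3.9,0,0,1.2,1],[0,-2.6,3.9,0,0,1.9,1],[0,-3.6,3.9,0,0,2.6,1],[0,-4.6,3.9,0,0,3.5,1]],
])

```text
time_s: 18.32
tool_pos: [0.6452, -0.1533, 0.1634]
tcp_rot: [[-0.969, -0.246, 0.002], [-0.246, 0.969, -0.001], [-0.002, -0.001, -1.0]]
wrist_force: [0.7, 0.1, 0.5]
width: 0.0853
finger_force: 0.0
```

>>> send_rows([
  [[0,-1.0,0,0,0,0,1],[0,-1.6,0,0,0,0,1],[0,-1.8,0,0,0,0,1],[0,-1.8,0,0,0,0,1],[0,-1.8,0,0,0,0,1]],
])

```text
time_s: 18.73
tool_pos: [0.6449, -0.2043, 0.1617]
tcp_rot: [[-0.97, -0.243, 0.0], [-0.243, 0.97, 0.001], [-0.001, 0.001, -1.0]]
wrist_force: [0.8, -0.2, -0.0]
width: 0.0853
finger_force: 0.0
```

```bash
python3 - <<'E'
from w import *
s,c=snap("w4"); h=cv2.cvtColor(c["frame"],cv2.COLOR_BGR2HSV); H,S,V=[h[...,i].astype(int) for i in range(3)]
for n,m,z in (("red",((H<6)|(H>174))&(S>150)&(V>90),.052),("panel",(S<25)&(V>165),.064),("pan",(S<25)&(V>120)&(V<163),.04)):
    for k in blobs(m[:300],400,3)[:4]: print(n,cv2.boundingRect(k),rect(c,k,z,s))
E
```

```text
t 18.7333 tcp [ 0.6449 -0.2043  0.1617] x,y axes [[-0.97, -0.243, -0.001], [-0.243, 0.97, 0.001]] w 0.0853
red (243, 227, 26, 23) [ 684.7 -194.6   20.8   20.1  -76. ]
panel (189, 78, 166, 184) [ 6.290e+02 -1.997e+02  1.223e+02  9.650e+01 -4.000e-01]
pan (0, 0, 512, 300) [ 628.7 -197.5  453.3  245.5  -76. ]
pan (0, 268, 105, 23) [ 775.2 -362.4   92.6   14.9   88.6]
```

View pics/w4.png

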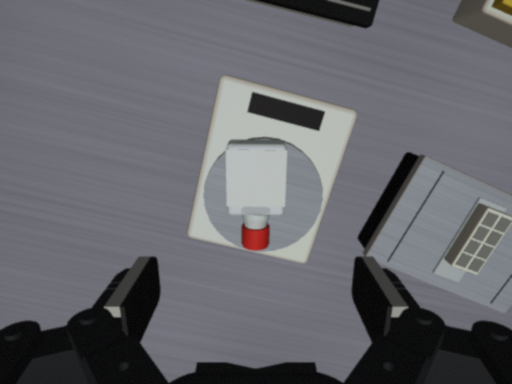

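The flask is aligned with the tool, its panel corners at about (226,144), (286,144), (286,213) and (229,212). The slide stands centred on the warmer.

```bash
python3 - <<'E'
from h import *
s,c=pickle.load(open("w4.pkl","rb"))
w=ray(c,[(226,145),(286,145),(286,213),(229,212)],.064,s)[:,:2]; print(w.mean(0).round(4),[round(np.linalg.norm(w[i]-w[i-1])*1000) for i in range(4)]); v=w[2]+w[3]-w[0]-w[1]; print("yaw",np.degrees(np.arctan2(v[1],v[0])))
w=ray(c,[(205,195),(323,195),(265,137),(265,250)],.04,s)[:,:2]; print("pan",w.round(4).tolist(), w[:2].mean(0),w[2:].mean(0))
E
python3 st.py
```

```text
[ 0.6325 -0.2066] [52, 43, 53, 44]
yaw 15.35315168217146
pan [[0.6621, -0.2437], [0.6382, -0.1481], [0.6033, -0.2072], [0.6993, -0.1823]] [ 0.65012832 -0.19588898] [ 0.6512805 -0.1947317]
18.7833 [ 0.6452 -0.2031  0.1616] 0.08531054763670622 [ 0.41  0.59 -0.2   1.54  0.13  1.02  1.99]
```

>>> send_rows([
  [[-0.2,-0.1,-0.5,0,0,0,1],[-0.34,-0.1,-1.3,0,0,0,1],[-0.34,-0.1,-2.1,0,0,0,1],[-0.34,-0.1,-2.8,0,0,0,1],[-0.34,-0.1,-3.3,0,0,0,1],[-0.34,-0.1,-3.7,0,0,0,1],[-0.34,-0.1,-3.93,0,0,0,1],[-0.34,-0.1,-3.93,0,0,0,1]],
])

```text
time_s: 19.45
tool_pos: [0.6339, -0.2076, 0.0419]
tcp_rot: [[-0.97, -0.243, -0.002], [-0.243, 0.97, 0.001], [0.002, 0.002, -1.0]]
wrist_force: [-0.6, -0.1, 0.0]
width: 0.0858
finger_force: 0.0
```

>>> send_rows([
  [[0,0,0,0,0,0,-1],[0,0,0,0,0,0,-1],[0,0,0,0,0,0,-1],[0,0,0,0,0,0,-1],[0,0,0,0,0,0,-1],[0,0,0,0,0,0,-1],[0,0,0,0,0,0,-1]],
], newtons=35)

```text
time_s: 20.03
tool_pos: [0.6356, -0.2092, 0.0448]
tcp_rot: [[-0.97, -0.242, 0.002], [-0.242, 0.97, -0.001], [-0.002, -0.001, -1.0]]
wrist_force: [-0.2, 0.6, 6.6]
width: 0.0432
finger_force: 37.8
```

>>> send_rows([
  [[0,0,0.2,0,0,0,-1],[0,0,0.5,0,0,0,-1],[0,0,1.0,0,0,0,-1],[0,0,1.6,0,0,0,-1],[0,0,2.2,0,0,0,-1],[0,0,2.6,0,0,0,-1],[0,0,2.8,0,0,0,-1],[0,0,2.8,0,0,0,-1]],
])

```text
time_s: 20.7
tool_pos: [0.6358, -0.2093, 0.1299]
tcp_rot: [[-0.97, -0.242, 0.004], [-0.242, 0.97, -0.001], [-0.003, -0.002, -1.0]]
wrist_force: [0.8, -0.6, -0.8]
width: 0.0432
finger_force: 37.1
```

```bash
python3 w.py w5; python3 st.py
```

```text
t 20.7 tcp [ 0.6358 -0.2093  0.1299] x,y axes [[-0.97, -0.242, -0.003], [-0.242, 0.97, -0.002]] w 0.0432
20.75 [ 0.6349 -0.209   0.1283] 0.043168895611853726 [ 0.41  0.61 -0.19  1.59  0.14  0.95  1.99]
```

View pics/w5.png

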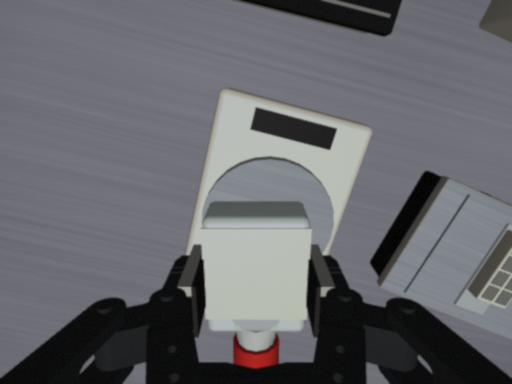

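>>> send_rows([
  [[-0.1,0.3,0,0,0,0,-1],[-0.4,0.9,0,0,0,0,-1],[-0.8,1.7,0,0,0,0,-1],[-1.2,2.6,0,0,0,0,-1],[-1.6,3.5,0,0,0,0,-1],[-2.0,4.4,0,0,0,0,-1],[-2.4,5.3,0,0,0,0,-1],[-2.8,6.2,0,0,0,0,-1]],
])

```text
time_s: 21.42
tool_pos: [0.5482, -0.0209, 0.126]
tcp_rot: [[-0.97, -0.242, -0.003], [-0.242, 0.97, 0.0], [0.003, 0.001, -1.0]]
wrist_force: [-0.4, -0.4, -0.9]
width: 0.043
finger_force: 37.1
```

>>> send_rows([
  [[-0.4,0.9,0,0,0,0,-1],[-0.8,1.8,0,0,0,0,-1],[-1.2,2.7,0,0,0,0,-1],[-1.6,3.6,0,0,0,0,-1],[-2.0,4.5,0,0,0,0,-1],[-2.4,5.4,0,0,0,0,-1],[-2.8,6.3,0,0,0,0,-1],[-3.2,7.1,0,0,0,0,-1]],
])

```text
time_s: 22.08
tool_pos: [0.4521, 0.1919, 0.1263]
tcp_rot: [[-0.97, -0.243, -0.002], [-0.243, 0.97, -0.0], [0.002, 0.0, -1.0]]
wrist_force: [-0.3, 0.3, -0.2]
width: 0.0432
finger_force: 37.1
```

>>> send_rows([
  [[-0.4,0.8,0,0,0,0,-1],[-0.7,1.3,0,0,0,0,-1],[-0.8,1.6,0,0,0,0,-1],[-0.8,1.6,-0.5,0,0,0,-1],[-0.8,1.6,-1.1,0,0,0,-1],[-0.8,1.6,-1.7,0,0,0,-1],[-0.8,1.6,-2.0,0,0,0,-1],[-0.8,1.6,-2.0,0,0,0,-1]],
])

```text
time_s: 22.75
tool_pos: [0.4285, 0.2366, 0.0649]
tcp_rot: [[-0.97, -0.242, -0.005], [-0.242, 0.97, -0.003], [0.005, -0.001, -1.0]]
wrist_force: [0.4, -0.0, -0.7]
width: 0.0435
finger_force: 37.1
```

>>> send_rows([
  [[0,0,0,0,0,0,-1],[0,0,0,0,0,0,-1]],
])

```text
time_s: 22.92
tool_pos: [0.4309, 0.2382, 0.0678]
tcp_rot: [[-0.97, -0.242, 0.0], [-0.242, 0.97, 0.0], [-0.001, 0.0, -1.0]]
wrist_force: [-0.1, -0.1, -1.2]
width: 0.0428
finger_force: 37.1
```

>>> send_rows([
  [[0,0,-0.25,0,0,0,-1],[0,0,-0.5,0,0,0,-1],[0,0,-0.7,0,0,0,-1],[0,0,-0.77,0,0,0,-1],[0,0,-0.77,0,0,0,-1],[0,0,-0.77,0,0,0,-1]],
])

```text
time_s: 23.42
tool_pos: [0.4304, 0.2379, 0.0447]
tcp_rot: [[-0.97, -0.242, -0.0], [-0.242, 0.97, -0.001], [0.0, -0.001, -1.0]]
wrist_force: [-2.4, -1.8, 10.0]
width: 0.0433
finger_force: 38.3
```

>>> send_rows([
  [[0,0,0,0,0,0,1],[0,0,0,0,0,0,1],[0,0,0,0,0,0,1],[0,0,0,0,0,0,1],[0,0,0,0,0,0,1],[0,0,0,0,0,0,1]],
])

```text
time_s: 23.92
tool_pos: [0.4305, 0.2381, 0.0441]
tcp_rot: [[-0.97, -0.242, -0.0], [-0.242, 0.97, -0.0], [0.0, 0.0, -1.0]]
wrist_force: [0.6, -0.5, 0.2]
width: 0.0854
finger_force: 0.0
```

>>> send_rows([
  [[0,0,0.4,0,0,0,1],[0,0,1.2,0,0,0,1],[0,0,2.2,0,0,0,1],[0,0,3.2,0,0,0,1],[0,0,4.2,0,0,0,1],[0,0,4.2,0,0,0,1],[0,0,4.2,0,0,0,1]],
])

```text
time_s: 24.5
tool_pos: [0.4319, 0.2388, 0.1721]
tcp_rot: [[-0.97, -0.242, 0.004], [-0.242, 0.97, 0.002], [-0.004, 0.001, -1.0]]
wrist_force: [-0.8, -0.9, -0.3]
width: 0.0855
finger_force: 0.0
```

```bash
python3 w.py w6
```

```text
t 24.5 tcp [0.4319 0.2388 0.1721] x,y axes [[-0.97, -0.242, -0.004], [-0.242, 0.97, 0.001]] w 0.0855
```

View pics/w6.png

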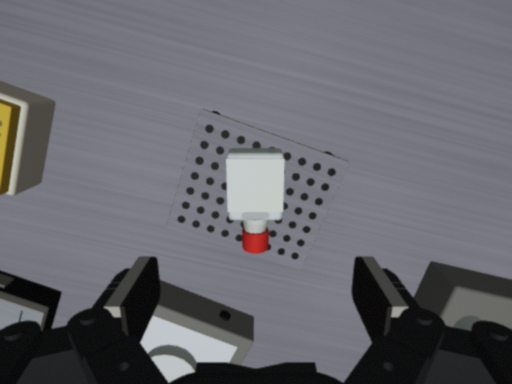

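>>> send_rows([
  [[0.1,-1.2,0,0,0,-0.4,1],[0.2,-2.4,0,0,0,-0.8,1],[0.2,-3.6,0,0,0,-1.2,1],[0.3,-4.8,0,0,0,-1.6,1],[0.3,-6.0,0,0,0,-2.0,1],[0.3,-7.2,0,0,0,-2.35,1],[0.3,-8.4,0,0,0,-2.35,1],[0.3,-9.6,0,0,0,-2.35,1]],
])

```text
time_s: 25.22
tool_pos: [0.4378, -0.0515, 0.1687]
tcp_rot: [[-1.0, 0.002, -0.003], [0.002, 1.0, 0.0], [0.003, 0.0, -1.0]]
wrist_force: [1.1, 0.6, -0.4]
width: 0.0856
finger_force: 0.0
```

>>> send_rows([
  [[0.1,-1.2,0,0,0,0,1],[0.2,-2.4,0,0,0,0,1],[0.3,-3.6,0,0,0,0,1],[0.3,-4.8,0,0,0,0,1],[0.3,-5.4,0,0,0,0,1],[0.3,-5.6,0,0,0,0,1],[0.3,-5.6,0,0,0,0,1],[0.3,-5.6,0,0,0,0,1]],
])

```text
time_s: 25.88
tool_pos: [0.4478, -0.2164, 0.169]
tcp_rot: [[-1.0, 0.001, -0.002], [0.001, 1.0, 0.002], [0.002, 0.002, -1.0]]
wrist_force: [1.5, 0.0, 0.1]
width: 0.0856
finger_force: 0.0
```

```bash
python3 - <<'E'
from w import *
s,c=pickle.load(open("w6.pkl","rb"))
w=ray(c,[(227,154),(284,154),(284,219),(229,219)],.064,s)[:,:2]; m=w.mean(0); print("flask body",m.round(4),[round(np.linalg.norm(w[i]-w[i-1])*1000) for i in range(4)])
s,c=snap("w7"); h=cv2.cvtColor(c["frame"],cv2.COLOR_BGR2HSV); H,S,V=[h[...,i].astype(int) for i in range(3)]
for k in blobs((H<18)&(S>170)&(V>100),400)[:2]: print("cap",cv2.boundingRect(k),rect(c,k,.104,s))
for k in blobs((V<55)[:290],2000,9)[:3]: print("dark",cv2.boundingRect(k),rect(c,k,.04,s))
E
python3 st.py
```

```text
flask body [0.4288 0.2383] [53, 43, 53, 45]
t 25.8833 tcp [ 0.4478 -0.2164  0.169 ] x,y axes [[-1.0, 0.001, 0.002], [0.001, 1.0, 0.002]] w 0.0856
cap (220, 182, 67, 66) [ 4.507e+02 -2.182e+02  4.660e+01  4.430e+01 -1.000e-01]
dark (170, 98, 162, 154) [ 442.4 -219.4  132.5  127.9    1.4]
25.9333 [ 0.4481 -0.2158  0.1693] 0.0853484946283769 [ 0.43  0.28 -0.04  2.    0.01  0.87  1.95]
```

View pics/w7.png

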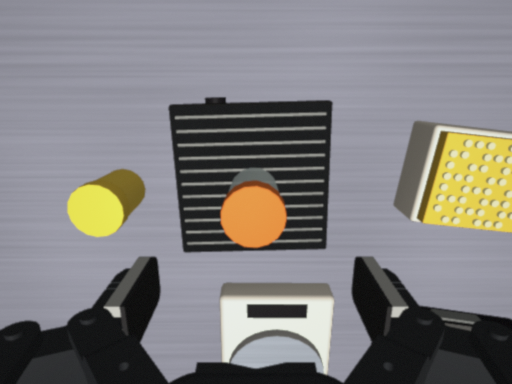

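>>> send_rows([
  [[0.11,-0.07,0,0,0,0,1],[0.11,-0.07,-0.5,0,0,0,1],[0.11,-0.07,-1.2,0,0,0,1],[0.11,-0.07,-1.9,0,0,0,1],[0.11,-0.07,-2.6,0,0,0,1],[0.11,-0.07,-3.3,0,0,0,1],[0.11,-0.07,-3.8,0,0,0,1],[0.11,-0.07,-4.0,0,0,0,1]],
])

```text
time_s: 26.6
tool_pos: [0.4509, -0.2177, 0.0482]
tcp_rot: [[-1.0, -0.001, -0.003], [-0.001, 1.0, 0.002], [0.003, 0.002, -1.0]]
wrist_force: [0.5, -0.2, 0.1]
width: 0.0854
finger_force: 0.0
```

>>> send_rows([
  [[0,0,0,0,0,0,1],[0,0,0,0,0,0,-1],[0,0,0,0,0,0,-1],[0,0,0,0,0,0,-1],[0,0,0,0,0,0,-1],[0,0,0,0,0,0,-1],[0,0,0,0,0,0,-1],[0,0,0,0,0,0,-1]],
], newtons=30)

```text
time_s: 27.27
tool_pos: [0.4526, -0.22, 0.051]
tcp_rot: [[-1.0, 0.002, 0.002], [0.002, 1.0, -0.0], [-0.002, -0.0, -1.0]]
wrist_force: [-0.3, 1.8, 6.4]
width: 0.0417
finger_force: 34.9
```

>>> send_rows([
  [[0,0,0.2,0,0,0,-1],[0,0,0.5,0,0,0,-1],[0,0,0.9,0,0,0,-1],[0,0,1.4,0,0,0,-1],[0,0,1.9,0,0,0,-1],[0,0,2.3,0,0,0,-1],[0,0,2.4,0,0,0,-1],[0,0,2.4,0,0,0,-1]],
])

```text
time_s: 27.93
tool_pos: [0.4525, -0.2205, 0.1236]
tcp_rot: [[-1.0, 0.002, 0.002], [0.002, 1.0, -0.001], [-0.002, -0.001, -1.0]]
wrist_force: [-0.0, 0.4, -0.5]
width: 0.0419
finger_force: 36.6
```

```bash
python3 w.py w8; python3 st.py
```

```text
t 27.9333 tcp [ 0.4525 -0.2205  0.1236] x,y axes [[-1.0, 0.002, -0.002], [0.002, 1.0, -0.001]] w 0.0419
27.9833 [ 0.4519 -0.2201  0.1226] 0.041683185084882064 [ 0.43  0.35 -0.04  2.02  0.02  0.77  1.95]
```

View pics/w8.png

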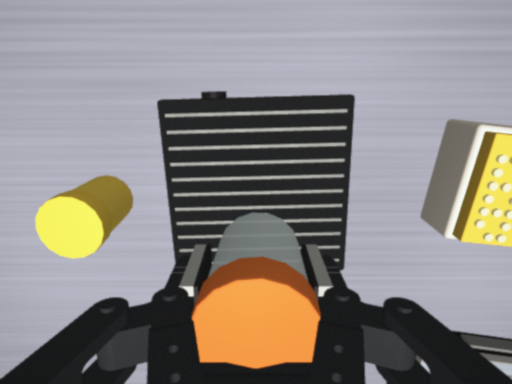

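>>> send_rows([
  [[0.2,0,0,0,0,0,-1],[0.6,0.1,0,0,0,0,-1],[1.2,0.15,0,0,0,0,-1],[1.9,0.2,0,0,0,0,-1],[2.6,0.3,0,0,0,0,-1],[3.3,0.4,0,0,0,0,-1],[4.0,0.5,0,0,0,0,-1],[4.7,0.55,0,0,0,0,-1]],
])

```text
time_s: 28.65
tool_pos: [0.5945, -0.2019, 0.121]
tcp_rot: [[-1.0, 0.001, -0.001], [0.001, 1.0, 0.001], [0.001, 0.001, -1.0]]
wrist_force: [0.9, -0.1, 0.1]
width: 0.042
finger_force: 36.6
```

>>> send_rows([
  [[0.7,0.1,0,0,0,0,-1],[1.3,0.2,0,0,0,0,-1],[1.75,0.2,0,0,0,0,-1],[1.95,0.2,-0.3,0,0,0,-1],[1.95,0.2,-0.8,0,0,0,-1],[1.95,0.2,-1.3,0,0,0,-1],[1.95,0.2,-1.7,0,0,0,-1],[1.95,0.2,-1.8,0,0,0,-1]],
])

```text
time_s: 29.32
tool_pos: [0.6489, -0.1966, 0.0642]
tcp_rot: [[-1.0, 0.002, -0.006], [0.002, 1.0, 0.002], [0.006, 0.002, -1.0]]
wrist_force: [-0.6, 0.4, -1.7]
width: 0.0417
finger_force: 36.6
```

>>> send_rows([
  [[0,0,0,0,0,0,-1],[0,0,0,0,0,0,-1],[0,0,0,0,0,0,-1]],
])

```text
time_s: 29.57
tool_pos: [0.652, -0.1977, 0.0691]
tcp_rot: [[-1.0, 0.002, 0.001], [0.002, 1.0, -0.0], [-0.001, -0.0, -1.0]]
wrist_force: [0.5, -0.4, -0.0]
width: 0.0418
finger_force: 36.6
```

>>> send_rows([
  [[0,0,-0.2,0,0,0,-1],[0,0,-0.4,0,0,0,-1],[0,0,-0.53,0,0,0,-1],[0,0,-0.6,0,0,0,-1],[0,0,-0.6,0,0,0,-1],[0,0,-0.6,0,0,0,-1]],
])

```text
time_s: 30.07
tool_pos: [0.6514, -0.1969, 0.0504]
tcp_rot: [[-1.0, 0.001, 0.0], [0.001, 1.0, 0.001], [-0.0, 0.001, -1.0]]
wrist_force: [-0.8, 2.2, 2.5]
width: 0.0412
finger_force: 33.2
```

>>> send_rows([
  [[0,0,0,0,0,0,1],[0,0,0,0,0,0,1],[0,0,0,0,0,0,1],[0,0,0,0,0,0,1],[0,0,0,0,0,0,1],[0,0,0,0,0,0,1]],
])

```text
time_s: 30.57
tool_pos: [0.6513, -0.1975, 0.0502]
tcp_rot: [[-1.0, 0.002, -0.0], [0.002, 1.0, -0.0], [0.0, -0.0, -1.0]]
wrist_force: [-0.1, 0.2, 0.0]
width: 0.0854
finger_force: 0.0
```

>>> send_rows([
  [[0,0,0.4,0,0,0,1],[0,0,1.2,0,0,0,1],[0,0,2.2,0,0,0,1],[0,0,3.2,0,0,0,1],[0,0,4.2,0,0,0,1],[0,0,4.2,0,0,0,1],[0,0,4.2,0,0,0,1]],
])

```text
time_s: 31.15
tool_pos: [0.6533, -0.198, 0.1802]
tcp_rot: [[-1.0, 0.002, 0.006], [0.002, 1.0, -0.002], [-0.006, -0.002, -1.0]]
wrist_force: [-0.1, 0.4, -0.8]
width: 0.0852
finger_force: 0.0
```

```bash
python3 - <<'E'
from w import *
s,c=snap("w9"); h=cv2.cvtColor(c["frame"],cv2.COLOR_BGR2HSV); H,S,V=[h[...,i].astype(int) for i in range(3)]
for k in blobs((H<18)&(S>170)&(V>100),400)[:2]: print("cap",cv2.boundingRect(k),rect(c,k,.104,s))
E
python3 st.py
```

```text
t 31.15 tcp [ 0.6533 -0.198   0.1802] x,y axes [[-1.0, 0.002, -0.006], [0.002, 1.0, -0.002]] w 0.0852
cap (228, 170, 61, 60) [ 650.  -196.7   43.4   42.    -0. ]
31.2 [ 0.6518 -0.1976  0.1779] 0.08544770543745933 [ 0.28  0.57 -0.04  1.53  0.03  1.05  1.8 ]
```

View pics/w9.png

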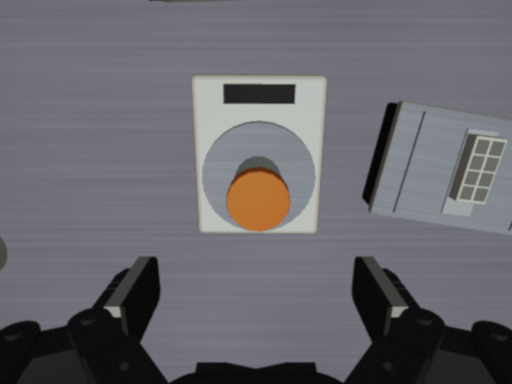

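>>> send_rows([
  [[-0.5,1.0,0,0,0,0.4,1],[-1.1,2.1,0,0,0,0.8,1],[-1.7,3.2,0,0,0,1.2,1],[-2.3,4.3,0,0,0,1.6,1],[-2.9,5.4,0,0,0,2.0,1],[-3.4,6.5,0,0,0,2.32,1],[-3.9,7.6,0,0,0,2.32,1],[-4.4,8.7,0,0,0,2.32,1]],
])

```text
time_s: 31.87
tool_pos: [0.517, 0.0647, 0.175]
tcp_rot: [[-0.971, -0.239, -0.003], [-0.239, 0.971, -0.0], [0.003, 0.0, -1.0]]
wrist_force: [-0.0, 0.2, 0.2]
width: 0.0855
finger_force: 0.0
```

>>> send_rows([
  [[-0.5,1.1,0,0,0,0,1],[-1.0,2.2,0,0,0,0,1],[-1.6,3.3,0,0,0,0,1],[-2.2,4.4,0,0,0,0,1],[-2.7,5.3,0,0,0,0,1],[-2.95,5.8,-1,0,0,0,1],[-2.95,5.8,-2,0,0,0,1],[-2.95,5.8,-2.7,0,0,0,1]],
])

```text
time_s: 32.53
tool_pos: [0.4281, 0.2383, 0.0927]
tcp_rot: [[-0.97, -0.243, -0.003], [-0.243, 0.97, -0.001], [0.003, -0.0, -1.0]]
wrist_force: [-0.3, -1.8, -0.1]
width: 0.0858
finger_force: 0.0
```

>>> send_rows([
  [[0,0,-0.2,0,0,0,1],[0,0,-0.2,0,0,0,1],[0,0,-0.2,0,0,0,1]],
])

```text
time_s: 32.78
tool_pos: [0.4306, 0.2372, 0.0891]
tcp_rot: [[-0.971, -0.239, -0.001], [-0.239, 0.971, -0.001], [0.001, -0.0, -1.0]]
wrist_force: [-0.0, 0.4, 0.2]
width: 0.0853
finger_force: 0.0
```

>>> send_rows([
  [[0,0.03,-0.3,0,0,0,1],[0,0.03,-0.8,0,0,0,1],[0,0.03,-1.2,0,0,0,1],[0,0.03,-1.48,0,0,0,1],[0,0.03,-1.48,0,0,0,1],[0,0.03,-1.48,0,0,0,1]],
])

```text
time_s: 33.28
tool_pos: [0.431, 0.2385, 0.045]
tcp_rot: [[-0.971, -0.239, 0.0], [-0.239, 0.971, 0.0], [-0.0, 0.0, -1.0]]
wrist_force: [-0.9, -0.1, -0.1]
width: 0.0855
finger_force: 0.0
```

>>> send_rows([
  [[0,0,0,0,0,0,-1],[0,0,0,0,0,0,-1],[0,0,0,0,0,0,-1],[0,0,0,0,0,0,-1],[0,0,0,0,0,0,-1],[0,0,0,0,0,0,-1],[0,0,0,0,0,0,-1]],
], newtons=35)

```text
time_s: 33.87
tool_pos: [0.4314, 0.2388, 0.0456]
tcp_rot: [[-0.971, -0.239, 0.001], [-0.239, 0.971, 0.001], [-0.001, 0.0, -1.0]]
wrist_force: [0.2, -0.7, 6.5]
width: 0.0433
finger_force: 36.4
```

>>> send_rows([
  [[0,0,0.2,0,0,0,-1],[0,0,0.5,0,0,0,-1],[0,0,1.0,0,0,0,-1],[0,0,1.6,0,0,0,-1],[0,0,2.2,0,0,0,-1],[0,0,2.8,0,0,0,-1],[0,0,2.9,0,0,0,-1],[0,0,2.9,0,0,0,-1]],
])

```text
time_s: 34.53
tool_pos: [0.4319, 0.239, 0.1335]
tcp_rot: [[-0.971, -0.239, 0.003], [-0.239, 0.971, 0.001], [-0.003, 0.001, -1.0]]
wrist_force: [0.2, 0.8, -0.4]
width: 0.043
finger_force: 35.7
```

```bash
python3 st.py
```

```text
34.5333 [0.4319 0.239  0.1335] 0.04300781630359865 [-0.32  0.34 -0.28  2.03  0.13  0.79  1.13]
```

>>> send_rows([
  [[0,-0.3,0,0,0,0,-1],[0,-0.9,0,0,0,0,-1],[0,-1.8,0,0,0,0,-1],[0,-2.8,0,0,0,0,-1],[0,-3.8,0,0,0,0,-1],[0,-4.8,0,0,0,0,-1],[0,-5.8,0,0,0,0,-1],[0,-6.8,0,0,0,0,-1]],
])

```text
time_s: 35.2
tool_pos: [0.4291, 0.0322, 0.1306]
tcp_rot: [[-0.971, -0.239, -0.003], [-0.239, 0.971, -0.0], [0.003, 0.0, -1.0]]
wrist_force: [0.5, -0.7, -0.6]
width: 0.0434
finger_force: 35.7
```

>>> send_rows([
  [[0,-1.0,0,0,0,0,-1],[0,-2.0,0,0,0,0,-1],[0,-3.0,0,0,0,0,-1],[0,-4.0,0,0,0,0,-1],[0,-5.0,0,0,0,0,-1],[0,-6.0,0,0,0,0,-1],[0,-7.0,0,0,0,0,-1],[0,-7.8,0,0,0,0,-1]],
])

```text
time_s: 35.87
tool_pos: [0.4287, -0.2022, 0.1305]
tcp_rot: [[-0.972, -0.237, -0.003], [-0.237, 0.972, 0.0], [0.003, 0.001, -1.0]]
wrist_force: [0.2, 1.0, -0.1]
width: 0.0431
finger_force: 35.7
```

>>> send_rows([
  [[0,-0.5,0,0,0,0,-1],[0,-0.75,0,0,0,0,-1],[0,-0.75,-0.5,0,0,0,-1],[0,-0.75,-1.1,0,0,0,-1],[0,-0.75,-1.7,0,0,0,-1],[0,-0.75,-2.1,0,0,0,-1],[0,-0.75,-2.2,0,0,0,-1],[0,-0.75,-2.2,0,0,0,-1]],
])

```text
time_s: 36.53
tool_pos: [0.4292, -0.2209, 0.0643]
tcp_rot: [[-0.971, -0.24, -0.004], [-0.24, 0.971, 0.002], [0.003, 0.003, -1.0]]
wrist_force: [0.9, -0.4, -0.2]
width: 0.0431
finger_force: 35.7
```

>>> send_rows([
  [[0,0,0,0,0,0,-1],[0,0,0,0,0,0,-1]],
])

```text
time_s: 36.7
tool_pos: [0.4312, -0.222, 0.0664]
tcp_rot: [[-0.971, -0.239, 0.001], [-0.239, 0.971, -0.0], [-0.001, -0.0, -1.0]]
wrist_force: [-0.9, 0.3, -0.9]
width: 0.0433
finger_force: 35.7
```

>>> send_rows([
  [[0,0,-0.25,0,0,0,-1],[0,0,-0.5,0,0,0,-1],[0,0,-0.65,0,0,0,-1],[0,0,-0.7,0,0,0,-1],[0,0,-0.7,0,0,0,-1],[0,0,-0.7,0,0,0,-1]],
])

```text
time_s: 37.2
tool_pos: [0.4306, -0.222, 0.0453]
tcp_rot: [[-0.971, -0.239, -0.0], [-0.239, 0.971, 0.0], [0.0, 0.0, -1.0]]
wrist_force: [-3.3, 1.3, 9.3]
width: 0.0432
finger_force: 37.3
```

>>> send_rows([
  [[0,0,0,0,0,0,1],[0,0,0,0,0,0,1],[0,0,0,0,0,0,1],[0,0,0,0,0,0,1],[0,0,0,0,0,0,1],[0,0,0,0,0,0,1]],
])

```text
time_s: 37.7
tool_pos: [0.4307, -0.222, 0.0447]
tcp_rot: [[-0.971, -0.239, -0.0], [-0.239, 0.971, 0.0], [0.0, 0.0, -1.0]]
wrist_force: [0.4, 0.2, 0.7]
width: 0.0857
finger_force: 0.0
```

>>> send_rows([
  [[0,0,0.4,0,0,0,1],[0,0,1.2,0,0,0,1],[0,0,2.2,0,0,0,1],[0,0,3.2,0,0,0,1],[0,0,4.2,0,0,0,1],[0,0,4.2,0,0,0,1],[0,0,4.2,0,0,0,1],[0,0,4.2,0,0,0,1]],
])

```text
time_s: 38.37
tool_pos: [0.4304, -0.2219, 0.1705]
tcp_rot: [[-0.971, -0.239, -0.0], [-0.239, 0.971, 0.0], [0.0, 0.0, -1.0]]
wrist_force: [-0.1, 0.1, -0.7]
width: 0.0852
finger_force: 0.0
```

```bash
python3 - <<'E'
from w import *
s,c=snap("w10"); t,d=snap("t3","top")
x=cv2.resize(d["frame"][100:292,90:400],(465,288),interpolation=cv2.INTER_CUBIC); y=np.zeros((384+288,512,3),np.uint8); y[:384]=c["frame"]; y[384:,:465]=x
cv2.imwrite("pics/fin.png",cv2.resize(y,(457,600)))
cv2.imwrite("pics/fin.png",np.hstack([cv2.resize(c["frame"],(400,300)),cv2.resize(d["frame"][100:292,90:400],(400,300))]))
E
```

```text
t 38.3667 tcp [ 0.4304 -0.2219  0.1705] x,y axes [[-0.971, -0.239, 0.0], [-0.239, 0.971, 0.0]] w 0.0852
t 38.4167 tcp [ 0.4299 -0.2217  0.1698] x,y axes [[-0.971, -0.239, 0.002], [-0.239, 0.971, 0.001]] w 0.0855
```

View pics/fin.png

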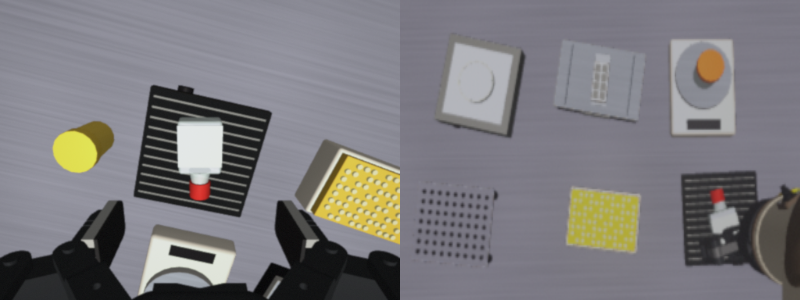

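All four vessels stand in the middle of their instruments. My position estimates put each one within about 3 mm of centre, and the tip box hasn't moved, so I'm handing in.

```bash
python3 -c "
from workcell import env
print(env.sign_off())"
```

```text
the job is handed in; nothing more can be done
None
```

The job is handed in: flask on the shaker, dish on the light box, chamber slide on the warmer and jar on the balance pan, each upright and within about 3 mm of centre by my measurements, after about 38 s of robot time; sign-off returned no verdict.

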